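Bolt a memo block into the corner jig

TASK

Register the memo block that lies loose in the finishing jig and lock it there: push it flat against the jig's long back fence, push the sliding bolt's upright knob along its slot so that the sprung foot drives the block against the end stop, then push the knob over sideways, away from the robot, fully down into the locking notch. Only push, never lift the block, and leave the other things where they stand.

Things in the scene. Friction and masses are not known exactly. Their poses are not given: they have to be found in the camera images.
- jig: Corner jig, fixed: grey base plate 170 (x) x 300 (y) x 12 mm. Origin: centre of its underside, on the table; x away from the robot, y left towards the end stop, z up. Positions in all these texts are in this frame, in mm. Two aluminium bars, 14 thick, tops at z 36, stand on it as back fence and end stop. Its front side (-x) is open, so the block can be pushed from there.
- fence_face (a point): Middle of the back fence's face, at (62, 58, 24): the face is the plane x = 62, for y from -4 to 120.
- stop_face (a point): Middle of the end stop's face, at (-5, 132, 24): the face is the plane y = 132, for x from -63 to 53.
- barrel_mid (a point): Middle of the bolt's fixed steel barrel, at (25, -73, 34): a tube along y, outer radius 17, from y = -112 to -34, top at z = 51. An L-shaped slot 11 wide runs along its top and, at the end nearest the end stop, bends down round the side that faces away from the robot: the notch. The knob's stem stands in the slot.
- pad: Loose memo block in the jig, white paper on thin greyboard, 74 (x) x 105 (y) x 32 high, about 0.18 kg. Origin: centre of its underside, on the base plate at z = 12; axes parallel to the jig's when square. Registered against fence and stop its origin is at x = 25, y = 79.5. (The finished blocks stacked on the table at the left are not part of the job.)
- knob (a point): Centre of the black ball knob (diameter 25 mm) on an 8 mm steel stem, 55 mm from the bolt's axis. With the stem upright it is at x = 25, z = 89 and at y = -94.5 + bolt travel; when the stem leans by an angle a it is at x = 25 + 55 sin a, z = 34 + 55 cos a.
- bolt (a joint): Travel of the bolt along +y of the jig, m: 0 drawn back, 0.045 at the end of the slot's long leg, above the notch. Starts between 0 and 0.008. It drags with about 6 N and stays where it is left; the foot's spring adds up to about 4.5 N over the last 5 mm. The stem can enter the notch only from about 0.043 on.
- handle (a joint): Lean of the knob's stem about the bolt's axis, rad: 0 upright, growing as the knob is pushed towards +x of the jig (away from the robot), 1.05 at the end of the notch. The slot keeps it near 0 until the bolt is home. Stiff (about 2 N at the knob); it stays where it is left.
- foot: Round pressure foot of the bolt, diameter 27 mm, with a rubber face towards the block; it sits on a light spring (900 N/m, 9 mm stroke). Origin at the centre of the rubber face, which with the spring free is at y = -13 + bolt travel, x = 25, z = 34.
- glue_stick_mid (a point): Standing glue stick, white and blue, diameter 31, 96 mm high, near the jig; point at half its height. Not to be disturbed.
- pin_tin_mid (a point): Round metal tin, diameter 60, 32 mm high, near the jig; point at half its height. Not to be disturbed.
- pencil_mid (a point): Grey pencil, 118 mm long, 9 mm thick, lying on the table in front of the jig; point at its middle. Not to be disturbed.
- blade_case_mid (a point): Black pocket blade case, 21 x 49 x 30 mm, on the table in front of the jig; point at its middle. Not to be disturbed.
There are look-alikes about, which are no part of the job. What is shaped like the pad but blue or green is not meant.

How it is judged:
By the outcome, as a careful person would: the job done as asked, in the order asked, and still so for the second after the job is handed in, with the robot touching nothing.
It also fails if it takes over 56 s, if anything falls off the work surface, if the arm or the gripper's body presses on something with over 40 N, if the wrist force passes 120 N, or if a joint passes its speed limit or range.

ROBOT

A 6-joint arm with a two-finger parallel gripper is mounted at the origin on the work surface; the furniture and walls round the work are solid. World frame = base frame: x ahead of the robot, y to its left, z up, the work surface at z = 0. Lengths are in m, angles in rad, forces in N, time in s.
With the tool pointing down it reaches from about 0.425 to 0.95 m from the base axis. Payload 3.5 kg.
Tool frame: the origin (TCP) lies midway between the tips of the shut fingers; the grasp point (between the pads) lies 19 mm behind it; x points along the fingers, y is the direction in which the jaws open and shut, and the axes are right-handed (so a half turn about x gives the same grasp; the last joint's range is limited). The gripper opens to 85 mm and grips with 20 to 120 N. Pads are 22 mm wide; open, the fingers measure 114 mm over their backs; the gripper's body (76 mm by 85 mm) begins 54 mm behind the grasp point. The pads swing forward as they close: fully open they stand 13 mm farther back than shut.
Start: joints at [1.179, 0.286, 1.577, -0, 1.279, -0.15], TCP at [0.162, 0.655, 0.231] pointing down, gripper open.
Joint ranges: [-2.77, 2.77], [-0.9, 2.22], [0.21, 2.48], [-1.53, 4.67], [0.24, 2.81], [-2.84, 2.84]. Speed limits (rad/s): [2.79, 2.79, 3.14, 3.14, 3.14, 3.14].

INTERFACE

Orientations are given as a unit quaternion [x, y, z, w].
In Python, from plant import ctrl, vision gives the robot as it stands. The module is installed in compiled form; this text tells all that it offers.
- The arm moves only by the tool play_rows, never from a script. Its arguments are lists of equal length, an entry for each row: "claw": the closure in counts, from 0 (fully open) to 255 (shut); "travel": the shift along the tool's x, y, z in m, a list of three; "dr": the turn, a rotation vector about the tool's x, y, z in rad, a list of three. In form: {"claw": [claw, ...], "travel": [[tx, ty, tz], ...], "dr": [[wx, wy, wz], ...]}. A call has 1 to 20 rows; each row is the pose to reach, as a shift and turn from the pose measured when the call began, along the tool's axes at that moment; what a row does not reach only later rows make up. A row lasts 1/10 s, in which the tool goes at most 50 mm and 8.59 degrees, less where a joint would pass 70% of its speed; a pose out of reach is approached as far as the arm can. A call with a gripper value outside its range is refused whole. The fingers move at their own pace and stop on an object; "force" is the grip in N (left out, the last holds). Time passes only in rows, so rows that repeat a pose let the fingers close. It gives the time, the measured TCP pose, the force and the opening at its end, in the units of the state.
- ctrl.get_state(): the state, without advancing time (a new reading comes with each control period).
- vision.read_camera(name): name is "scene" or "side" or "wrist"; returns a dict with "img" (420x560x3 uint8, red, green, blue), "range_z" (420x560 float32, m along the optical axis (not along the pixel's ray), 0 where there is no reading), "K" (3x3 intrinsics, pixels), "world_to_cam" (4x4, takes a point from world to camera coordinates). Camera axes: x right, y up, looking along -z (the intrinsics and any distortion apply to the point x, -y, -z); pixel columns grow to the right and rows downward; lengths in m; the calibration is good to about 2 mm. The wrist camera is an equidistant fisheye: a pixel r from the principal point sees the ray r / f radians off the axis. A picture is of the moment at which its call begins.
- ctrl.sign_off(): hands the job in, once; it reports no verdict.
The state is a dict: "time": time; "qpos": joint angles; "dq": joint speeds; "joint_efforts": joint torques, N m; "eef_pos": TCP position; "tcp_rot": TCP orientation; "contact_force": force on the tool from outside, world axes, zero at the start; "wrist_torque": the same for the moment, N m; "opening": opening from 0.0 (shut) to 1.0 (fully open).
Only numpy, scipy, OpenCV 4.12 (cv2) and the standard library are available. Lean on these libraries where they do the work, as an engineer would, in place of code of your own. Each camera call takes 0.05 s, during which the arm holds its last target.

## Working session

There is one attempt and no reset: what is moved stays moved. The work goes in short steps, Python scripts to look and compute and a tool call to move; the robot and the scene stay as the last step left them, time stands still between calls to the robot, and variables do not carry over. Pictures are saved under pics/ and viewed, and the job is handed in when it is done.

Besides the shell and the picture viewer there is one more tool, called as a command line: name --argument value ..., lists and objects as JSON in quotes. play_rows: Moves the arm, as the interface text tells. Its arguments: {"type":"object","properties":{"claw":{"type":"array","items":{"type":"number"}},"travel":{"type":"array","items":{"type":"array","items":{"type":"number"}}},"dr":{"type":"array","items":{"type":"array","items":{"type":"number"}}},"force":{"type":"number"}},"required":["claw","travel","dr"]}

```bash
mkdir -p pics
python3 - <<'E'
from plant import ctrl, vision
import cv2,numpy as np
s=ctrl.get_state();print({k:np.round(v,3).tolist() for k,v in s.items()})
for n in ["scene","side","wrist"]:
    d=vision.read_camera(n);cv2.imwrite(f"pics/{n}0.png",d["img"][:,:,::-1]);np.savez(f"{n}0.npz",**d)
    print(n,d["K"].round(1).tolist(),d["world_to_cam"].round(3).tolist(),[k for k in d], (d["range_z"]>0).mean())
E
```

```text
{'time': 0.0, 'qpos': [1.179, 0.287, 1.578, 0.0, 1.279, -0.15], 'dq': [-0.001, -0.001, -0.0, -0.002, -0.001, -0.0], 'joint_efforts': [0.001, -40.598, -29.263, -0.0, 0.006, -0.0], 'eef_pos': [0.161, 0.655, 0.23], 'tcp_rot': [0.084, 0.702, -0.086, 0.702], 'contact_force': [-0.244, 1.095, -0.991], 'wrist_torque': [-0.023, 0.026, -0.016], 'opening': 1.0}
scene [[428.2, 0.0, 285.2], [0.0, 428.2, 211.5], [0.0, 0.0, 1.0]] [[0.507, -0.862, -0.01, -0.207], [0.615, 0.353, 0.705, -0.374], [-0.604, -0.364, 0.709, -0.84], [0.0, 0.0, 0.0, 1.0]] ['img', 'range_z', 'K', 'world_to_cam'] 0.9959906462585034
side [[438.8, 0.0, 280.5], [0.0, 438.8, 211.1], [0.0, 0.0, 1.0]] [[0.848, -0.53, 0.023, -0.399], [0.264, 0.459, 0.848, -0.226], [-0.46, -0.713, 0.529, -0.921], [0.0, 0.0, 0.0, 1.0]] ['img', 'range_z', 'K', 'world_to_cam'] 0.9629974489795918
wrist [[325.2, 0.0, 278.8], [0.0, 325.2, 206.8], [0.0, 0.0, 1.0]] [[0.239, 0.971, -0.003, -0.674], [-0.923, 0.227, -0.31, 0.041], [-0.3, 0.077, 0.951, -0.381], [0.0, 0.0, 0.0, 1.0]] ['img', 'range_z', 'K', 'world_to_cam'] 0.9960841836734694
```

View pics/scene0.png

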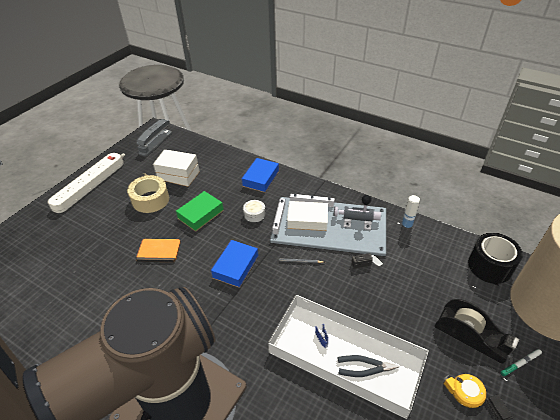

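View pics/side0.png

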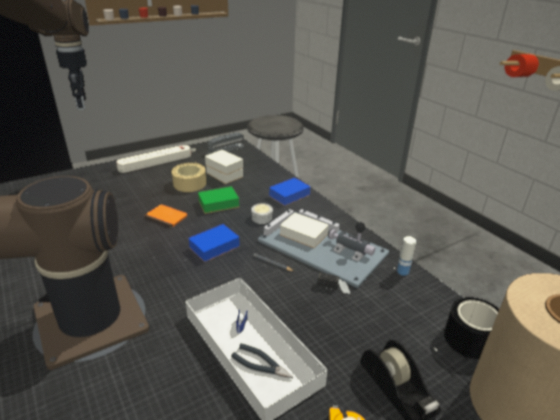

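View pics/wrist0.png

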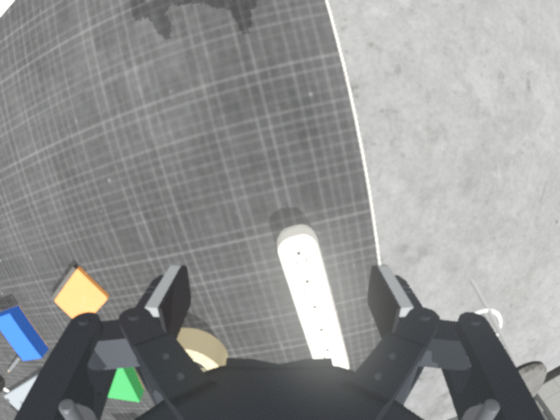

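The scene view shows the jig around (330,225), with the white pad at (308,215), the barrel at (358,214) and the black knob at (366,199). The glue stick is at (411,212), the tin at (254,210), the pencil at (300,261) and the blade case at (362,259). I'll localise them next.

```bash
cat > h.py <<'E'
import numpy as np,cv2
from plant import ctrl,vision
def load(n):return dict(np.load(n+".npz"))
def cam(n,tag):
    d=vision.read_camera(n);np.savez(f"{n}{tag}.npz",**d);cv2.imwrite(f"pics/{n}{tag}.png",d["img"][:,:,::-1]);return d
def rays(d,px,fish=False):
    px=np.atleast_2d(np.asarray(px,float));K=d["K"]
    u=(px[:,0]-K[0,2])/K[0,0];v=(px[:,1]-K[1,2])/K[1,1]
    if fish:
        r=np.hypot(u,v)+1e-12;s=np.sin(r)/r;c=np.stack([u*s,-v*s,-np.cos(r)],1)
    else:c=np.stack([u,-v,-np.ones_like(u)],1)
    M=d["world_to_cam"];R=M[:3,:3];return -R.T@M[:3,3],c@R
def onplane(d,px,z,fish=False):
    o,r=rays(d,px,fish);t=(z-o[2])/r[:,2];return o+t[:,None]*r
def cloud(d,fish=False):
    H,W=d["range_z"].shape;uu,vv=np.meshgrid(np.arange(W),np.arange(H))
    px=np.stack([uu.ravel(),vv.ravel()],1);o,r=rays(d,px,fish)
    f=-(d["world_to_cam"][:3,:3]@r.T)[2]
    return (o+r*(d["range_z"].ravel()/f)[:,None]).reshape(H,W,3)
def proj(d,P,fish=False):
    P=np.atleast_2d(P);M=d["world_to_cam"];c=P@M[:3,:3].T+M[:3,3];K=d["K"]
    x,y,z=c[:,0],-c[:,1],-c[:,2]
    if fish:
        rr=np.hypot(x,y);t=np.arctan2(rr,z)/(rr+1e-12);return np.stack([K[0,2]+K[0,0]*x*t,K[1,2]+K[1,1]*y*t],1)
    return np.stack([K[0,2]+K[0,0]*x/z,K[1,2]+K[1,1]*y/z],1)
E
python3 - <<'E'
from h import *
for n,(a,b,c,e) in dict(scene=(180,280,230,440),side=(190,300,230,420)).items():
    d=load(n+"0");C=cloud(d)
    im=cv2.resize(d["img"][a:b,c:e],None,fx=800/(e-c),fy=800/(e-c),interpolation=cv2.INTER_CUBIC)[:600]
    cv2.imwrite(f"pics/{n}z.png",im[:,:,::-1])
    zz=C[a:b,c:e,2]
    for row in zz[::8,::8]: print(' '.join('%4d'%(v*1000) for v in row))
E
```

```text
1    0   29   32   32   14    1    0   -2   -3    1    0    0 -890 -910 -898 -900 -895 -905 -891 -900 -897 -893 -892 -900 -891 -892
  -2    2   -2    6   14    0   -2    0   -1    0    0    2   -1   -1   -1   -1 -899 -885 -897 -893 -899 -898 -904 -904 -914 -906 -909
  -1    0    2    0   -1   -1    1   -2   35   35   38   35   -1    0    1   -1    2  100 -883 -905 -896 -902 -905   96 -900 -894 -909
   0    0   32   36   33   -1    0   13   44   42   42   45   47   10   10    9    0   78    0    0   -2 -886 -908   89 -904 -898 -895
  -2    0   33   33   29   -1   36   13   42   42   45   45   44   40   37   44   48   49   45   13    1    0   53   61 -892 -902 -899
   0    0   -1    7    3   -1   38   12   44   44   43   44   44   11   10   25   12   30   12   10    0   -1   28    2    0    0    0
   0   -3   -1    1    2    0   33   12   12   16   17   20   20   12   13   13   13   15   13   13    0    0    0    0    1    2    0
   1   -1    1    0   -2   -1   11   10   13    9   13   11   13   13    9    9   10   12   12   11   -1    0    0    2    1    0    0
  34   31    1   -1   -
[... 1631 characters left out ...]
    0    0    0  687   12   11   11   12   12   13   10   13   27   13   12   11    0    0   65 -895
   1   -2   -1    1    0    5    0    0    0    0   12   12    9   13   11   12    9   13   11    1    0    0   43   -1
   0   -1    1    0    2    1    0    1    0    0    0    1   12   11   10   12   11   13    0   -1    0    8   15    0
  -2    0    0    0    0   -1    1   -1    0    0   -2   27   27   30    9   14   10    4    0   -1    0    0    0   -3
  32   20   42    0   -2   -2   -1   -1   -1    0   -1    2    8   13    0    0    5    0    0    0    0    0   -1   -1
   8   -2   19   43    0   -1    0    0    0    0   -1   -3    0    0    0   -1   -2    1   -1   -2    0    0   -1    0
```

View pics/scenez.png

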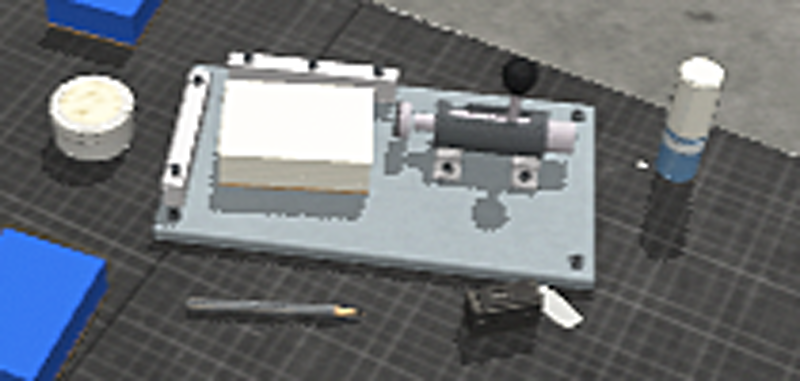

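View pics/sidez.png

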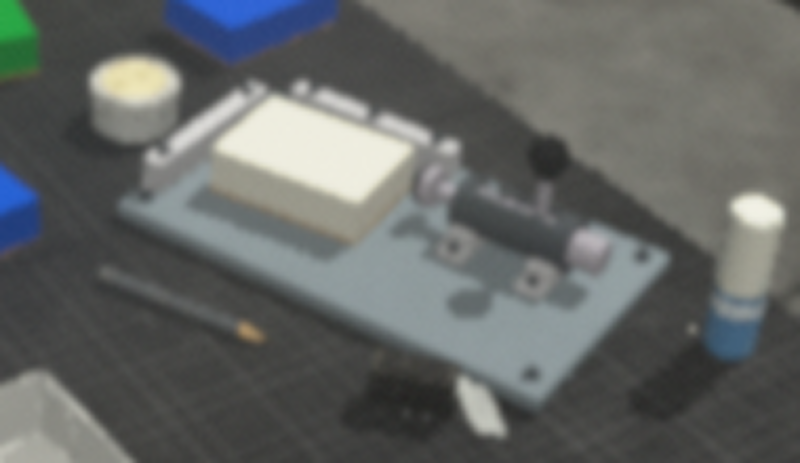

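```bash
cat > fit.py <<'E'
from h import *
def fit(n,tag,fish=False,verb=True):
    d=load(n+tag);C=cloud(d,fish);im=d["img"].astype(int)
    hsv=cv2.cvtColor(d["img"],cv2.COLOR_RGB2HSV)
    roi=(C[...,0]>.45)&(C[...,0]<.95)&(C[...,1]>-.3)&(C[...,1]<.3)
    m=(roi&(C[...,2]>.006)&(C[...,2]<.06)).astype(np.uint8)
    return d,C,im,hsv,m
def lab(m):
    k,l,s,c=cv2.connectedComponentsWithStats(m.astype(np.uint8));return [(s[i],c[i],l==i) for i in range(1,k) if s[i,4]>15]
E
python3 - <<'E'
from fit import *
for n in ["scene","side"]:
    d,C,im,hsv,m=fit(n,"0")
    for s,c,L in lab(m):
        P=C[L];print(n,s.tolist(),P.mean(0).round(3),P.max(0).round(3))
    big=max(lab(m),key=lambda a:a[0][4])[2]
    P=C[big];lo=P[(P[:,2]<.02)]
    print("plate rect",cv2.minAreaRect((P[:,:2]*1000).astype(np.float32)), cv2.minAreaRect((lo[:,:2]*1000).astype(np.float32)))
    # pad: bright unsaturated, z>.039
    mm=big&(C[...,2]>.0385)&(hsv[...,2]>200)
    mm=cv2.morphologyEx(mm.astype(np.uint8),cv2.MORPH_OPEN,np.ones((3,3)))
    for s,c,L in lab(mm):
        Q=C[L];print(" pad?",s.tolist(),cv2.minAreaRect((Q[:,:2]*1000).astype(np.float32)),np.median(Q[:,2]))
    dark=(hsv[...,2]<60)&(C[...,2]>.06)&(C[...,2]<.12)&(C[...,0]>.45)&(C[...,0]<1)&(abs(C[...,1])<.3)
    for s,c,L in lab(dark): print(" knob?",s.tolist(),c.round(1),C[L].mean(0).round(4), rays(d,c)[0].round(3))
E
```

```text
scene [242, 158, 37, 33, 797] [0.634 0.218 0.028] [0.702 0.268 0.038]
scene [201, 193, 23, 21, 203] [0.465 0.266 0.029] [0.485 0.299 0.037]
scene [271, 194, 116, 74, 5571] [ 0.555 -0.057  0.023] [0.702 0.123 0.059]
scene [243, 200, 22, 22, 383] [0.498 0.151 0.028] [0.535 0.186 0.038]
scene [402, 209, 15, 18, 159] [ 0.672 -0.227  0.033] [ 0.684 -0.211  0.06 ]
plate rect ((548.4022216796875, -55.14190673828125), (224.16732788085938, 299.722412109375), 20.944093704223633) ((548.4022216796875, -55.14190673828125), (224.16732788085938, 299.722412109375), 20.944093704223633)
 pad? [288, 201, 40, 22, 771] ((550.9381103515625, 12.827239990234375), (78.26754760742188, 104.52752685546875), 25.332082748413086) 0.04420149154237052
 pad? [375, 212, 6, 3, 18] ((634.896728515625, -152.210205078125), (10.617961883544922, 15.111870765686035), 30.874988555908203) 0.04610922542832935
 knob? [362, 195, 10, 10, 76] [366.2 199.4] [ 0.6199 -0.1197  0.0942] [-0.172 -0.352  0.857]
side [269, 178, 41, 27, 692] [0.635 0.214 0.026] [0.699 0.269 0.037]
side [224, 190, 15, 17, 155] [0.464 0.262 0.027] [0.483 0.299 0.035]
side [251, 204, 22, 19, 335] [0.499 0.147 0.026] [0.533 0.188 0.036]
side [261, 210, 128, 79, 5280] [ 0.556 -0.068  0.023] [0.701 0.119 0.06 ]
side [397, 252, 17, 23, 228] [ 0.674 -0.232  0.034] [ 0.695 -0.211  0.06 ]
plate rect ((547.03662109375, -55.717559814453125), (224.54322814941406, 298.8674011230469), 20.937210083007812) ((547.195068359375, -55.656951904296875), (224.20394897460938, 298.8674011230469), 20.937210083007812)
 pad? [283, 214, 44, 24, 603] ((551.3006591796875, 13.647811889648438), (76.35888671875, 106.12161254882812), 27.142807006835938) 0.04426887408721947
 knob? [355, 223, 10, 10, 69] [359.5 227.3] [ 0.6192 -0.1219  0.0928] [-0.026 -0.765  0.688]
```

```bash
cat >> fit.py <<'E'
def plate(d,C,hsv,m):
    # greyish-blue plate top, cast on z=12mm
    im=d["img"].astype(int)
    mm=(m>0)&(C[...,2]<.019)&(C[...,2]>.007)&(hsv[...,2]>95)
    mm=cv2.morphologyEx(mm.astype(np.uint8),cv2.MORPH_OPEN,np.ones((2,2)))
    L=max(lab(mm),key=lambda a:a[0][4])[2]
    return L
E
python3 - <<'E'
from fit import *
for n in ["scene","side"]:
    d,C,im,hsv,m=fit(n,"0");L=plate(d,C,hsv,m)
    v=d["img"].copy();v[L]=[255,0,0];cv2.imwrite(f"pics/{n}L.png",cv2.resize(v[170:310,230:430],None,fx=4,fy=4)[:,:,::-1])
    ys,xs=np.nonzero(L);W=onplane(d,np.stack([xs,ys],1),.012)[:,:2]
    hull=cv2.convexHull((W*1000).astype(np.float32));r=cv2.minAreaRect(hull);print(n,r,cv2.boxPoints(r).round(1).tolist())
    print(cv2.approxPolyDP(hull,6,True).round(0).reshape(-1,2).tolist())
    mm=(m>0)&(C[...,2]>.0385)&(hsv[...,2]>200)
    mm=cv2.morphologyEx(mm.astype(np.uint8),cv2.MORPH_OPEN,np.ones((3,3)))
    L=max(lab(mm),key=lambda a:a[0][4])[2];ys,xs=np.nonzero(L)
    W=onplane(d,np.stack([xs,ys],1),.044)[:,:2];print("pad",cv2.minAreaRect((W*1000).astype(np.float32)))
# triangulate knob
D=[load("scene0"),load("side0")];A=np.zeros((3,3));b=np.zeros(3)
for d,p in zip(D,[(366.2,199.4),(359.5,227.3)]):
    o,r=rays(d,p);r=r[0]/np.linalg.norm(r);Q=np.eye(3)-np.outer(r,r);A+=Q;b+=Q@o
print("knob",np.linalg.solve(A,b))
E
```

```text
scene ((565.7628784179688, -50.204681396484375), (172.71917724609375, 295.0301513671875), 21.195377349853516) [[431.8999938964844, 56.099998474121094], [538.5999755859375, -219.0], [699.5999755859375, -156.5], [592.9000244140625, 118.5999984741211]]
[[697.0, -158.0], [595.0, 110.0], [451.0, 61.0], [449.0, 15.0], [541.0, -217.0]]
pad ((551.4340209960938, 13.015388488769531), (74.9939956665039, 104.27265167236328), 25.486482620239258)
side ((569.1400146484375, -54.454742431640625), (173.17431640625, 294.88140869140625), 20.847776412963867) [[435.70001220703125, 52.5], [540.7000122070312, -223.10000610351562], [702.5, -161.39999389648438], [597.5999755859375, 114.0999984741211]]
[[698.0, -159.0], [685.0, -117.0], [512.0, 69.0], [464.0, 63.0], [453.0, 54.0], [451.0, 14.0], [540.0, -216.0]]
pad ((551.7005615234375, 14.826240539550781), (73.54582214355469, 103.6045913696289), 25.16732406616211)
knob [ 0.62297969 -0.11865129  0.09039943]
```

View pics/sceneL.png

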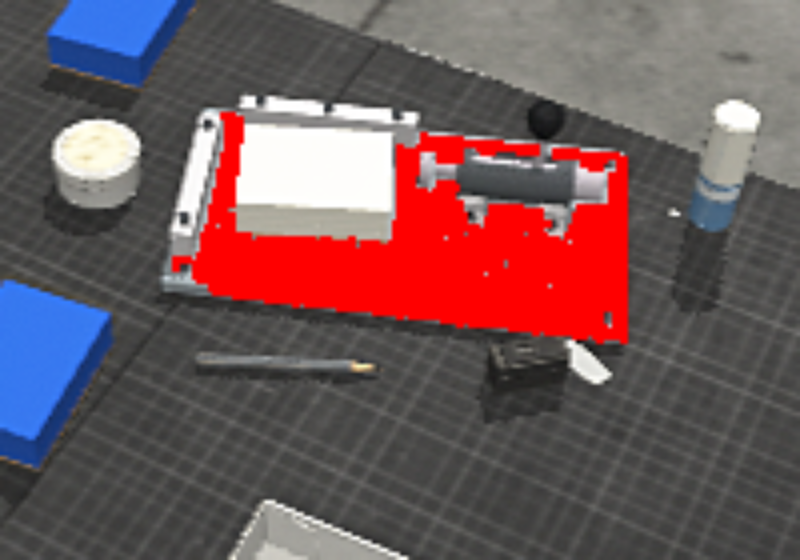

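```bash
cat >> h.py <<'E'
from scipy.spatial.transform import Rotation as Ro
def jig_w(p,c=(565.,-47.5),yaw=21.):
    a=np.deg2rad(yaw);x,y,z=p;return np.array([c[0]+x*np.cos(a)-y*np.sin(a),c[1]+x*np.sin(a)+y*np.cos(a),z])/1000
def R_tool(yaw,flip=False):
    a=np.deg2rad(yaw);X=np.array([0,0,-1.]);Y=np.array([-np.sin(a),np.cos(a),0])*(-1 if flip else 1)
    return np.stack([X,Y,np.cross(X,Y)],1)
def delta(pw,Rt,s=None):
    s=s or ctrl.get_state();R=Ro.from_quat(s["tcp_rot"]).as_matrix()
    return R.T@(np.asarray(pw)-s["eef_pos"]), Ro.from_matrix(R.T@Rt).as_rotvec()
E
python3 - <<'E'
from h import *
s=ctrl.get_state();R=Ro.from_quat(s["tcp_rot"]).as_matrix();print(R.round(3))
d=load("wrist0");M=d["world_to_cam"];o=-M[:3,:3].T@M[:3,3]
ct=R.T@(o-s["eef_pos"]);print("cam in tool",ct.round(3), (R.T@(-M[2,:3])).round(3))
for f in (0,1):
    Rt=R_tool(21,f)
    for p in [(-75,55,200)]:
        pw=jig_w(p);t,r=delta(pw,Rt);print(f,pw.round(3),t.round(3),r.round(3),np.rad2deg(np.linalg.norm(r)),"cam",(pw+Rt@ct).round(3))
E
```

```text
[[-0.001  0.239  0.971]
 [-0.002  0.971 -0.239]
 [-1.    -0.002 -0.   ]]
cam in tool [-0.143  0.001 -0.079] [ 0.951 -0.001  0.31 ]
0 [ 0.475 -0.023  0.2  ] [ 0.031 -0.583  0.467] [-0.608 -0.001  0.002] 34.85490234937053 cam [ 0.401 -0.051  0.343]
1 [ 0.475 -0.023  0.2  ] [ 0.031 -0.583  0.467] [2.533e+00 2.000e-03 1.000e-03] 145.1452699153002 cam [0.549 0.005 0.343]
```

play_rows --claw '[128,128,128,128,128,128,128,128,128,128,128,128,128,128,128,128,128,128,128,128]' --travel '[[-0.02,-0.166,0.308],[-0.02,-0.166,0.308],[-0.02,-0.166,0.308],[-0.02,-0.166,0.308],[-0.02,-0.166,0.308],[-0.02,-0.166,0.308],[-0.02,-0.166,0.308],[-0.02,-0.166,0.308],[-0.02,-0.166,0.308],[0.03,-0.583,0.467],[0.03,-0.583,0.467],[0.03,-0.583,0.467],[0.03,-0.583,0.467],[0.03,-0.583,0.467],[0.03,-0.583,0.467],[0.03,-0.583,0.467],[0.03,-0.583,0.467],[0.03,-0.583,0.467],[0.03,-0.583,0.467],[0.03,-0.583,0.467]]' --dr '[[-0.35,0,0],[-0.35,0,0],[-0.35,0,0],[-0.35,0,0],[-0.35,0,0],[-0.35,0,0],[-0.35,0,0],[-0.35,0,0],[-0.35,0,0],[-0.608,0,0],[-0.608,0,0],[-0.608,0,0],[-0.608,0,0],[-0.608,0,0],[-0.608,0,0],[-0.608,0,0],[-0.608,0,0],[-0.608,0,0],[-0.608,0,0],[-0.608,0,0]]'

```text
time: 2.15
eef_pos: [0.475, -0.0226, 0.2007]
tcp_rot: [-0.129, 0.696, 0.128, 0.695]
contact_force: [-0.2, 1.0, -0.0]
opening: 0.5
```

Run:
```python
from h import *
s=ctrl.get_state();print(s["time"],s["eef_pos"],s["qpos"].round(3) if hasattr(s["qpos"],'round') else s["qpos"],s["contact_force"],s["opening"])
cam("wrist","1")
```

```text
2.15 [ 0.47495883 -0.02256475  0.20074602] [-2.610e-01 -1.360e-01  2.082e+00 -1.000e-03  1.197e+00 -2.196e+00] [-0.21179408  0.98457853 -0.01694091] 0.5001514392917429
```

View pics/wrist1.png

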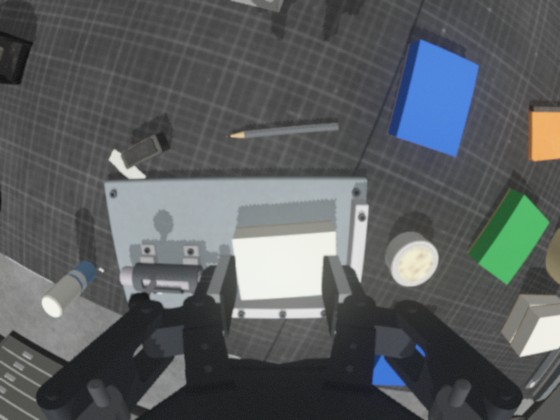

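The wrist view shows the plate's front corners at about (106,182) and (367,178). The pad's top front edge runs from (235,236) to (335,230), the stop bar is at (357,240), and the fence is at (285,313).

```bash
python3 - <<'E'
from h import *
d=load("wrist1");im=d["img"]
cv2.imwrite("pics/w1z.png",cv2.resize(im[160:340,90:390],None,fx=2.66,fy=2.66,interpolation=cv2.INTER_CUBIC)[:,:,::-1])
C=cloud(d,True);hsv=cv2.cvtColor(im,cv2.COLOR_RGB2HSV)
print(np.median(C[245:290,245:325,2]),np.median(C[195:210,220:340,2]))
# front plate edge: fit line on transitions per column
E=[]
for u in range(130,350,4):
    col=im[165:200,u].astype(int).sum(1);g=np.diff(cv2.GaussianBlur(col.astype(np.float32),(1,5),0).ravel());E.append((u,165.5+np.argmax(g)))
W=onplane(d,E,.012,True)[:,:2]*1000
l=cv2.fitLine(W.astype(np.float32),cv2.DIST_HUBER,0,.01,.01).ravel();print("front edge dir",l,np.rad2deg(np.arctan2(-l[0]*np.sign(l[1]),l[1]*np.sign(l[1]))))
E
E
```

```text
0.04430918501697814 0.012166778719718774
front edge dir [ 3.6169463e-01 -9.3229663e-01  4.8936737e+02 -6.7918121e+01] 21.204302bash: E: command not found
```

View pics/w1z.png

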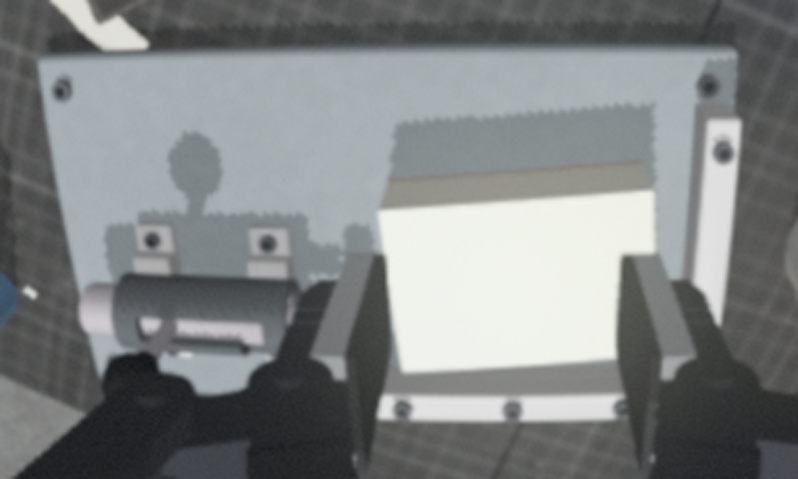

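Run:
```python
from h import *
d=load("wrist1")
z=lambda a:np.array(a)/2.66+np.array([90,160])
def w(a,h):return (onplane(d,z(a),h,True)*1000)[:,:2]
pl=w([(40,57),(737,47)],.012);st=w([(708,120),(690,325)],.036);fe=w([(380,397),(620,397)],.036);pa=w([(378,211),(655,189),(402,373)],.044)
print(pl.round(1),np.linalg.norm(pl[1]-pl[0]))
ang=lambda v:np.rad2deg(np.arctan2(v[1],v[0]))
print("yaw front",ang(pl[1]-pl[0])-90,"stop",ang(st[1]-st[0]),"fence",ang(fe[1]-fe[0])-90,"pad",ang(pa[1]-pa[0])-90,ang(pa[2]-pa[0]),np.linalg.norm(pa[1]-pa[0]),np.linalg.norm(pa[2]-pa[0]))
yaw=21.1;a=np.deg2rad(yaw);R=np.array([[np.cos(a),-np.sin(a)],[np.sin(a),np.cos(a)]])
J=lambda P:P@R   # world->rotated
fx=J(fe)[:,0].mean();sy=J(st)[:,1].mean();px=J(pl)[:,0].mean();pyy=J(pl)[:,1]
print("x0 from fence",fx-62,"front",px+85,"y0 stop",sy-132,"plate",pyy.mean())
c=R@np.array([(fx-62+px+85)/2,(sy-132+pyy.mean())/2]);print("centre",c)
print("pad corners jig",(J(pa)-J(c)).round(1))
print("knob jig", J(np.array([623,-118.7]))-J(c))
for nm,p in [("scene",(308,0))]: pass
```

```text
[[ 545.4 -211.2]
 [ 437.8   64.3]] 295.80054219943844
yaw front 21.320151721359892 stop 21.258942190248032 fence 21.014812002792326 pad 25.839873229763242 25.20547174237769 105.40514562869444 74.39353567591571
x0 from fence 519.2492724900674 front 517.2143151213941 y0 stop -245.69494357603165 plate -245.49384447310564
centre [571.89938183 -42.5663664 ]
pad corners jig [[-29.9   6.1]
 [-38.6 111.2]
 [ 44.3  11.4]]
knob jig [ 20.26663727 -89.42520202]
```

Run:
```python
from h import *
c=(571.9,-42.6);yaw=21.1
L=[[(-85,-150,12),(85,-150,12),(85,150,12),(-85,150,12),(-85,-150,12)],[(62,-4,36),(62,120,36)],[(-63,132,36),(53,132,36)],[(25,-112,51),(25,-34,51)]]
for n,t,(a,b,x,y),f in [("scene","0",(180,280,230,440),0),("side","0",(190,300,230,420),0),("wrist","1",(160,340,90,390),1)]:
    d=load(n+t);k=800/(y-x);im=cv2.resize(d["img"][a:b,x:y],None,fx=k,fy=k,interpolation=cv2.INTER_CUBIC)[:,:,::-1].copy()
    for l in L:
        p=proj(d,np.array([jig_w(q,c,yaw) for q in l]),f);p=((p+.5-[x,a])*k).round().astype(np.int32)
        cv2.polylines(im,[p],False,(0,0,255),1)
    cv2.imwrite(f"pics/{n}ov.png",im[:600])
```

```text
(no output)
```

View pics/sceneov.png

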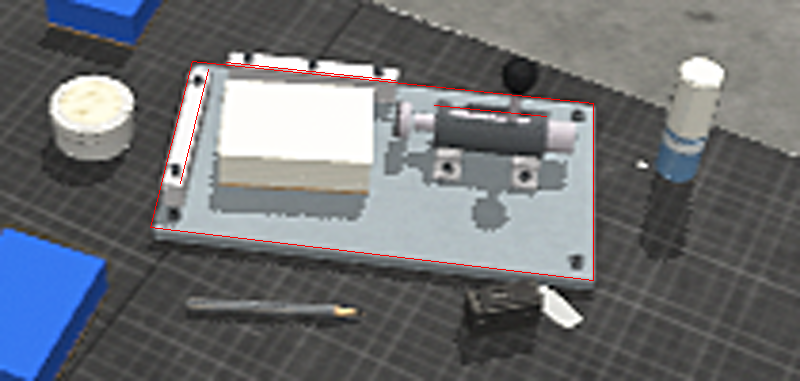

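View pics/sideov.png

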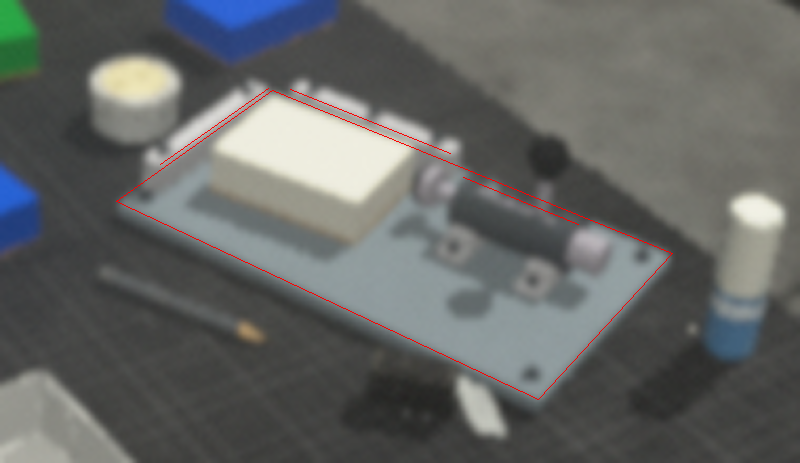

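View pics/wristov.png

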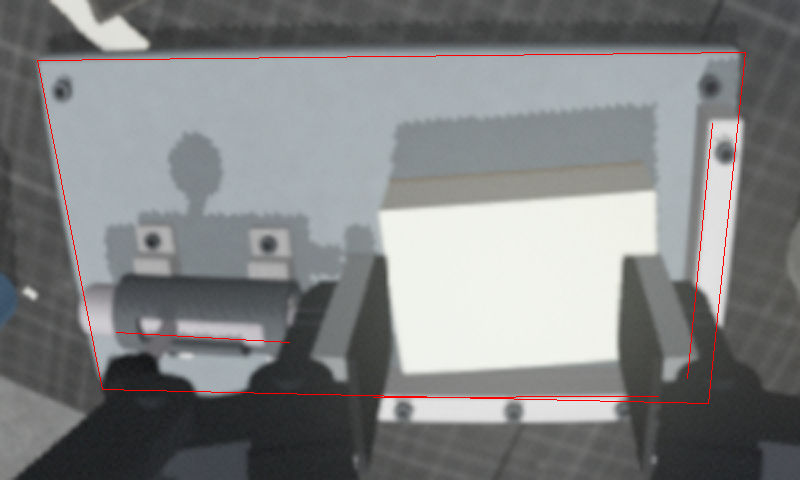

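```bash
cat >> h.py <<'E'
JC=(571.9,-42.6);YAW=21.1
def w_jig(P):
    a=np.deg2rad(YAW);R=np.array([[np.cos(a),-np.sin(a),0],[np.sin(a),np.cos(a),0],[0,0,1]])
    return (np.atleast_2d(P)*1000-[JC[0],JC[1],0])@R
def st():
    s=ctrl.get_state();R=Ro.from_quat(s["tcp_rot"]).as_matrix();a=np.deg2rad(YAW)
    f=np.array(s["contact_force"]);Rj=np.array([[np.cos(a),-np.sin(a),0],[np.sin(a),np.cos(a),0],[0,0,1]])
    print("t",s["time"],"jig",w_jig(s["eef_pos"]).round(1),"F jig",(f@Rj).round(2),"open",round(s["opening"],2),"rotcorr",delta(s["eef_pos"],R_tool(YAW))[1].round(4))
E
python3 - <<'E'
from h import *
st()
for n,z,m in [("tape",0,0)]:pass
d=load("scene0");C=cloud(d)
for nm,(u,v) in dict(case=(362,259),pencil=(300,261),pencilL=(281,260),pencilR=(322,262),tin=(254,208),glue=(411,212)).items(): print(nm,w_jig(C[v,u]).round(0))
E
```

```text
t 2.2 jig [[-82.9  54.4 200.9]] F jig [0.24 0.48 0.48] open 0.5 rotcorr [-0.0012 -0.0016  0.0002]
case [[-128.  -91.   30.]]
pencil [[-139.   60.    6.]]
pencilL [[-144.  108.    6.]]
pencilR [[-131.    5.    3.]]
tin [[  1. 207.  34.]]
glue [[  23. -209.   61.]]
```

play_rows --claw '[128,128,128,128,128,128,128,128,128,128,128,128,128,128,128,128,128]' --travel '[[0.045,0.004,0.01],[0.09,0.004,0.01],[0.135,0.004,0.01],[0.17,0.004,0.01],[0.18,0.004,0.01],[0.18,0.004,0.01],[0.18,0.004,0.018],[0.18,0.004,0.026],[0.18,0.004,0.03],[0.18,0.004,0.034],[0.18,0.004,0.038],[0.18,0.004,0.042],[0.18,0.004,0.045],[0.18,0.004,0.048],[0.18,0.004,0.051],[0.18,0.004,0.053],[0.18,0.004,0.053]]' --dr '[[0,0,0],[0,0,0],[0,0,0],[0,0,0],[0,0,0],[0,0,0],[0,0,0],[0,0,0],[0,0,0],[0,0,0],[0,0,0],[0,0,0],[0,0,0],[0,0,0],[0,0,0],[0,0,0],[0,0,0]]'

```text
time: 3.9
eef_pos: [0.5234, 0.001, 0.0208]
tcp_rot: [-0.129, 0.695, 0.129, 0.695]
contact_force: [-0.5, 0.3, -0.7]
opening: 0.502
```

Run:
```python
from h import *
st();d=cam("wrist","2");im=d["img"]
cv2.imwrite("pics/w2z.png",cv2.resize(im[100:360,60:460],None,fx=2,fy=2,interpolation=cv2.INTER_CUBIC)[:,:,::-1])
```

```text
t 3.9 jig [[-29.6  58.1  20.8]] F jig [-0.33  0.42 -0.74] open 0.5 rotcorr [-0.0013 -0.0003  0.0006]
```

View pics/w2z.png

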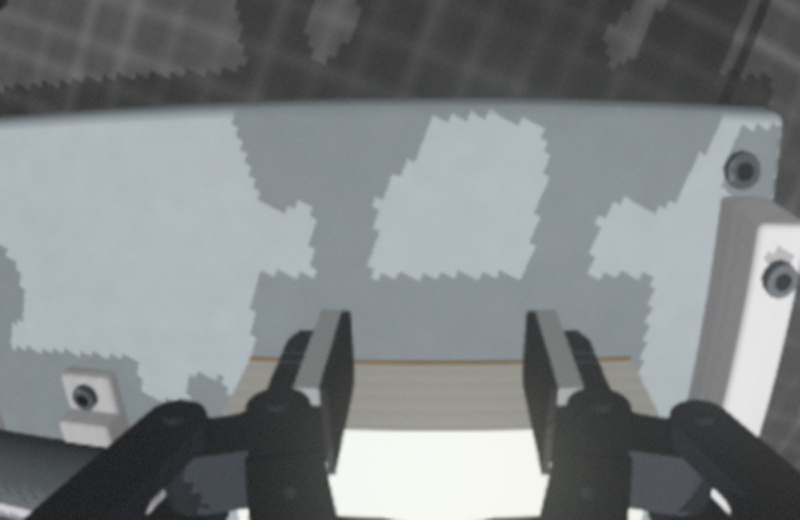

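play_rows --claw '[128,128,128,128,128]' --travel '[[0,0,0.002],[0,0,0.004],[0,0,0.006],[0,0,0.007],[0,0,0.007]]' --dr '[[0,0,0],[0,0,0],[0,0,0],[0,0,0],[0,0,0]]'

```text
time: 4.45
eef_pos: [0.5275, 0.0026, 0.0208]
tcp_rot: [-0.13, 0.698, 0.129, 0.692]
contact_force: [-10.9, -5.1, 8.1]
opening: 0.5
```

Run:
```python
from h import *
st()
```

```text
t 4.45 jig [[-25.2  58.1  20.8]] F jig [-12.04  -0.83   8.12] open 0.5 rotcorr [-0.0001 -0.008  -0.0005]
```

play_rows --claw '[128,128,128,128,128,180,255,255,255,255]' --travel '[[0,0,-0.004],[0,0,-0.015],[0,0,-0.035],[-0.03,0,-0.04],[-0.08,0,-0.04],[-0.12,-0.05,-0.04],[-0.15,-0.1,-0.04],[-0.17,-0.14,-0.04],[-0.17,-0.16,-0.04],[-0.17,-0.16,-0.04]]' --dr '[[0,0,0],[0,0,0],[0,0,0],[0,0,0],[0,0,0],[0,0,0],[0,0,0],[0,0,0],[0,0,0],[0,0,0]]'

```text
time: 5.45
eef_pos: [0.5512, -0.165, 0.1937]
tcp_rot: [-0.13, 0.696, 0.126, 0.695]
contact_force: [0.6, 0.3, 0.1]
opening: -0.002
```

Run:
```python
from h import *
st();d=cam("wrist","3");cam("scene","3");cam("side","3")
im=d["img"];cv2.imwrite("pics/w3z.png",cv2.resize(im[120:390,130:530],None,fx=2,fy=2,interpolation=cv2.INTER_CUBIC)[:,:,::-1])
```

```text
t 5.45 jig [[ -63.4 -106.8  193.7]] F jig [0.66 0.06 0.13] open -0.0 rotcorr [-0.0041 -0.0033  0.0051]
```

View pics/w3z.png

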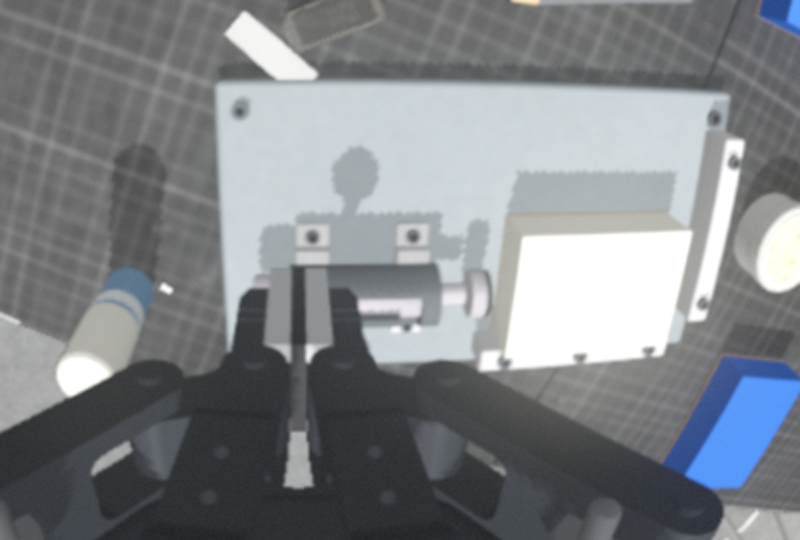

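The pad's top spans zoomed pixels (510,235) to (690,360) and looks flush with the fence screws at (580,357). I'll measure it and the knob.

```bash
cat > chk.py <<'E'
from fit import *
import sys
def check(tag):
    ks=[]
    for n in ["scene","side"]:
        d,C,im,hsv,m=fit(n,tag)
        mm=(m>0)&(C[...,2]>.0395)&(hsv[...,2]>200)
        mm=cv2.morphologyEx(mm.astype(np.uint8),cv2.MORPH_OPEN,np.ones((3,3)))
        ll=lab(mm)
        if ll:
            L=max(ll,key=lambda a:a[0][4])[2];ys,xs=np.nonzero(L)
            W=w_jig(onplane(d,np.stack([xs,ys],1),.044))[:,:2];r=cv2.minAreaRect(W.astype(np.float32));print(n,"pad jig",np.round(r[0],1),np.round(r[1],1),round(r[2],1))
        J=w_jig(C.reshape(-1,3)).reshape(C.shape)
        dark=(hsv[...,2]<60)&(J[...,2]>55)&(J[...,2]<110)&(J[...,0]>-5)&(J[...,0]<100)&(J[...,1]>-115)&(J[...,1]<-25)
        for s,c,L in lab(dark): print("  knob?",s.tolist(),c.round(1),J[L].mean(0).round(1));ks.append((d,c))
    if len(ks)==2:
        A=np.zeros((3,3));b=np.zeros(3)
        for d,p in ks:
            o,r=rays(d,p);r=r[0]/np.linalg.norm(r);Q=np.eye(3)-np.outer(r,r);A+=Q;b+=Q@o
        print("knob jig",w_jig(np.linalg.solve(A,b)).round(1))
if __name__=="__main__":check(sys.argv[1])
E
python3 chk.py 0; python3 chk.py 3
```

```text
scene pad jig [ 0.9 59.3] [ 75.  104.3] 4.4
  knob? [362, 195, 10, 10, 76] [366.2 199.4] [ 17.  -89.2  94.2]
side pad jig [ 1.8 60.8] [ 73.5 103.6] 4.1
  knob? [355, 223, 10, 10, 69] [359.5 227.3] [ 15.6 -91.   92.8]
knob jig [[ 20.4 -89.3  90.2]]
scene pad jig [22.5 57.2] [104.8  75.3] 89.9
  knob? [362, 195, 9, 10, 71] [366.  199.4] [ 17.  -88.6  94.3]
side pad jig [23.9 58. ] [105.3  75.9] 90.0
  knob? [356, 224, 9, 8, 60] [359.7 227.4] [ 15.1 -91.8  93.3]
knob jig [[ 22.3 -88.9  88.8]]
```

Run:
```python
from h import *
d=load("scene3");cv2.imwrite("pics/s3z.png",cv2.resize(d["img"][150:290,230:440],None,fx=3.8,fy=3.8,interpolation=cv2.INTER_CUBIC)[:,:,::-1])
```

```text
(no output)
```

View pics/s3z.png

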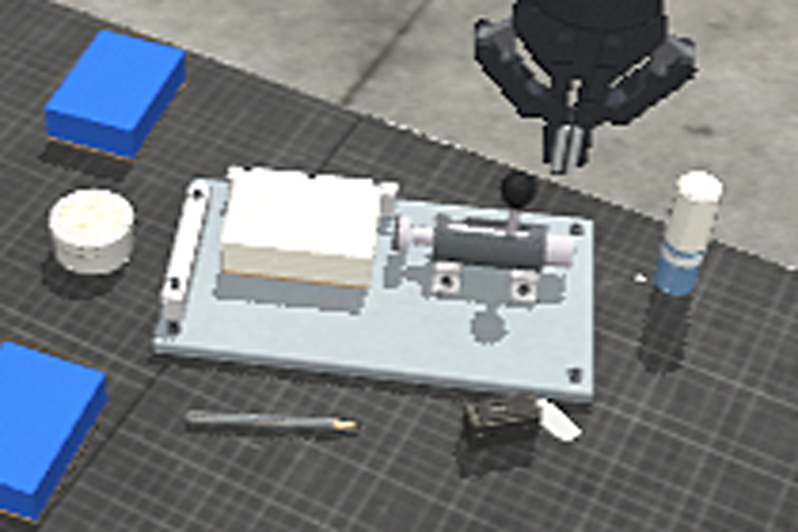

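play_rows --claw '[255,255,255,255,255,255,255,255]' --travel '[[0,-0.021,0.03],[0,-0.021,0.06],[0,-0.021,0.088],[0.03,-0.021,0.088],[0.07,-0.021,0.088],[0.1,-0.021,0.088],[0.116,-0.021,0.088],[0.116,-0.021,0.088]]' --dr '[[-0.004,-0.003,0.005],[-0.004,-0.003,0.005],[-0.004,-0.003,0.005],[-0.004,-0.003,0.005],[-0.004,-0.003,0.005],[-0.004,-0.003,0.005],[-0.004,-0.003,0.005],[-0.004,-0.003,0.005]]'

```text
time: 6.4
eef_pos: [0.6342, -0.1461, 0.0695]
tcp_rot: [-0.128, 0.699, 0.135, 0.69]
contact_force: [-0.1, 0.5, 0.4]
opening: 0.002
```

Run:
```python
from h import *
st();d=cam("scene","4");cam("side","4");e=load("side4")
a=cv2.resize(d["img"][140:280,300:440],None,fx=2.8,fy=2.8,interpolation=cv2.INTER_CUBIC)
b=cv2.resize(e["img"][160:300,300:440],None,fx=2.8,fy=2.8,interpolation=cv2.INTER_CUBIC)
cv2.imwrite("pics/s4z.png",np.hstack([a,b])[:,:,::-1])
```

```text
t 6.4 jig [[  20.9 -119.    69.5]] F jig [0.06 0.55 0.45] open 0.0 rotcorr [ 0.0047 -0.0107 -0.0122]
```

View pics/s4z.png

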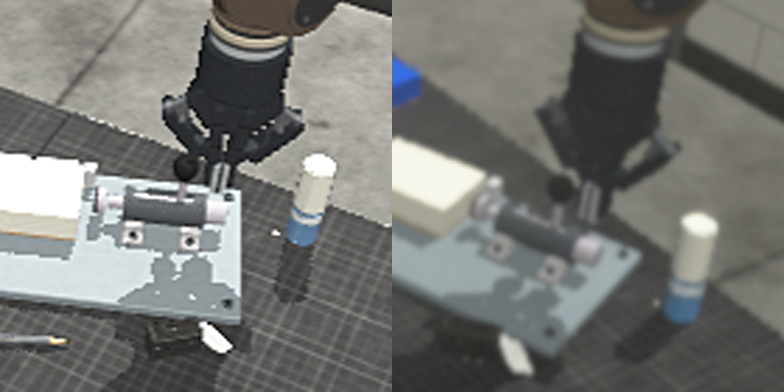

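play_rows --claw '[255,255,255,255,255,255,255,255,255,255,255,255,255]' --travel '[[-0.008,-0.002,0.004],[-0.008,0,0.004],[-0.008,0.003,0.004],[-0.008,0.006,0.004],[-0.008,0.01,0.004],[-0.008,0.014,0.004],[-0.008,0.018,0.004],[-0.008,0.022,0.004],[-0.008,0.026,0.004],[-0.008,0.03,0.004],[-0.008,0.033,0.004],[-0.008,0.036,0.004],[-0.008,0.036,0.004]]' --dr '[[0.005,-0.011,-0.012],[0.005,-0.011,-0.012],[0.005,-0.011,-0.012],[0.005,-0.011,-0.012],[0.005,-0.011,-0.012],[0.005,-0.011,-0.012],[0.005,-0.011,-0.012],[0.005,-0.011,-0.012],[0.005,-0.011,-0.012],[0.005,-0.011,-0.012],[0.005,-0.011,-0.012],[0.005,-0.011,-0.012],[0.005,-0.011,-0.012]]'

```text
time: 7.8
eef_pos: [0.629, -0.1149, 0.0827]
tcp_rot: [-0.133, 0.692, 0.126, 0.699]
contact_force: [1.5, -5.8, -1.0]
opening: 0.0
```

```bash
python3 - <<'E'
from h import *
st();d=cam("scene","5");cam("side","5");e=load("side5")
a=cv2.resize(d["img"][140:280,270:410],None,fx=2.8,fy=2.8,interpolation=cv2.INTER_CUBIC)
b=cv2.resize(e["img"][160:300,270:410],None,fx=2.8,fy=2.8,interpolation=cv2.INTER_CUBIC)
cv2.imwrite("pics/s5z.png",np.hstack([a,b])[:,:,::-1])
E
python3 chk.py 5
```

```text
t 7.8 jig [[ 27.2 -88.   82.7]] F jig [-0.7  -5.92 -0.97] open 0.0 rotcorr [-0.0001  0.0079  0.0114]
scene pad jig [20.7 67.5] [104.7  79. ] 89.9
  knob? [352, 193, 12, 11, 78] [357.2 198.4] [ 17.  -66.   94.5]
side pad jig [23.3 68.2] [ 76.9 105.3] 0.2
  knob? [347, 220, 9, 9, 60] [351.1 223.5] [ 15.8 -67.4  94.2]
knob jig [[ 19.1 -66.1  92.2]]
```

View pics/s5z.png

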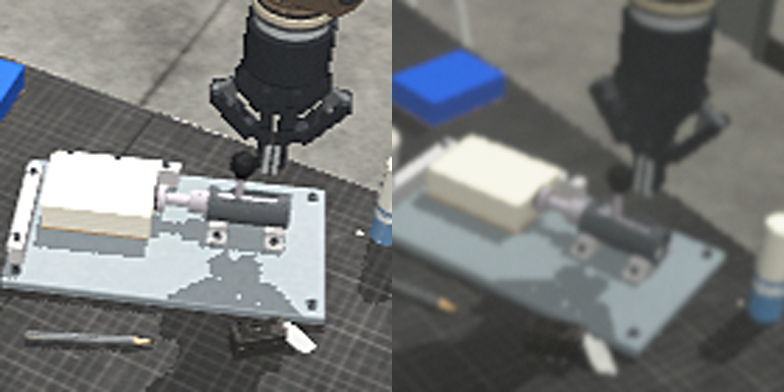

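play_rows --claw '[255,255,255,255,255,255,255,255]' --travel '[[0.003,0.003,-0.001],[0.005,0.006,-0.002],[0.005,0.009,-0.002],[0.005,0.012,-0.002],[0.005,0.014,-0.002],[0.005,0.016,-0.002],[0.005,0.018,-0.002],[0.005,0.018,-0.002]]' --dr '[[0,0.008,0.011],[0,0.008,0.011],[0,0.008,0.011],[0,0.008,0.011],[0,0.008,0.011],[0,0.008,0.011],[0,0.008,0.011],[0,0.008,0.011]]'

```text
time: 8.7
eef_pos: [0.6246, -0.1029, 0.0819]
tcp_rot: [-0.134, 0.692, 0.126, 0.698]
contact_force: [2.2, -9.4, 7.0]
opening: -0.003
```

```bash
python3 - <<'E'
from h import *
st();cam("scene","6");cam("side","6")
E
python3 chk.py 6
```

```text
t 8.7 jig [[ 27.5 -75.2  81.9]] F jig [-1.29 -9.54  6.99] open -0.0 rotcorr [0.0008 0.0066 0.0122]
scene pad jig [21.4 76.9] [105.   77.7] 89.9
  knob? [347, 194, 12, 10, 80] [352.2 197.8] [ 17.3 -53.2  94.6]
side pad jig [23.4 78.4] [106.7  76.9] 90.0
  knob? [343, 218, 8, 9, 60] [346.4 221.7] [ 15.2 -54.6  94.5]
knob jig [[ 18.9 -53.1  92.5]]
```

play_rows --claw '[255,255,255,255,255,255]' --travel '[[0.003,0.004,-0.002],[0.004,0.006,-0.002],[0.004,0.008,-0.002],[0.004,0.01,-0.002],[0.004,0.01,-0.002],[0.004,0.01,-0.002]]' --dr '[[0,0.006,0.012],[0,0.006,0.012],[0,0.006,0.012],[0,0.006,0.012],[0,0.006,0.012],[0,0.006,0.012]]'

```text
time: 9.4
eef_pos: [0.6243, -0.1018, 0.0823]
tcp_rot: [-0.137, 0.691, 0.124, 0.699]
contact_force: [4.6, -17.9, 4.1]
opening: -0.0
```

```bash
python3 - <<'E'
from h import *
st();cam("scene","7");cam("side","7")
E
python3 chk.py 7
```

```text
t 9.4 jig [[ 27.6 -74.1  82.3]] F jig [ -2.18 -18.38   4.07] open -0.0 rotcorr [0.0026 0.0087 0.0195]
scene pad jig [21.4 76.9] [ 77.5 105.1] 0.2
  knob? [347, 193, 11, 11, 83] [352.1 197.7] [ 17.4 -52.9  94.6]
side pad jig [22.4 78.1] [ 75.1 106.2] 0.2
  knob? [343, 218, 8, 9, 59] [346.4 221.5] [ 16.  -54.   94.4]
knob jig [[ 18.8 -52.9  92.9]]
```

play_rows --claw '[255,255,255,255,255,255,255,255,255,255,255]' --travel '[[0,-0.008,-0.003],[0,-0.02,-0.005],[0,-0.022,-0.02],[0,-0.022,-0.04],[0,-0.022,-0.045],[0,0,-0.045],[0,0.015,-0.045],[0,0.023,-0.045],[0,0.023,-0.045],[0,0.023,-0.045],[0,0.023,-0.045]]' --dr '[[0.003,0.009,0.02],[0.003,0.009,0.02],[0.003,0.009,0.02],[0.003,0.009,0.02],[0.003,0.009,0.02],[0.003,0.009,0.02],[0.003,0.009,0.02],[0.003,0.009,0.02],[0.003,0.009,0.02],[0.003,0.009,0.02],[0.003,0.009,0.02]]'

```text
time: 10.6
eef_pos: [0.5746, -0.0971, 0.0816]
tcp_rot: [-0.129, 0.695, 0.129, 0.695]
contact_force: [0.5, -0.5, 1.0]
opening: 0.002
```

```bash
python3 - <<'E'
from h import *
st();d=cam("scene","8");cam("side","8");w=cam("wrist","8")
a=cv2.resize(d["img"][150:270,270:390],None,fx=3.3,fy=3.3,interpolation=cv2.INTER_CUBIC)
b=cv2.resize(w["img"][150:390,200:440],None,fx=1.65,fy=1.65,interpolation=cv2.INTER_CUBIC)
cv2.imwrite("pics/s8z.png",np.hstack([a,b])[:,:,::-1])
E
python3 chk.py 8
```

```text
t 10.6 jig [[-17.1 -51.8  81.6]] F jig [ 0.31 -0.7   0.98] open 0.0 rotcorr [-0.0006  0.0002 -0.0001]
scene pad jig [21.  76.9] [105.   77.9] 89.9
side pad jig [23.3 78.4] [ 76.8 106.7] 0.2
  knob? [346, 221, 6, 6, 22] [348.1 223.5] [ 16.  -59.5  90.6]
```

View pics/s8z.png

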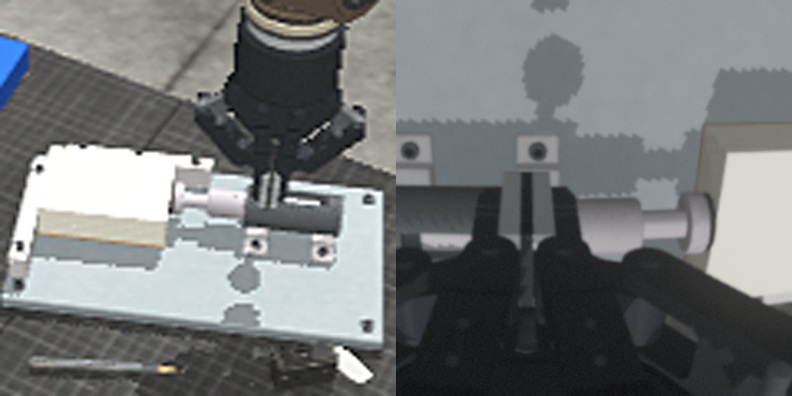

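View pics/wrist8.png

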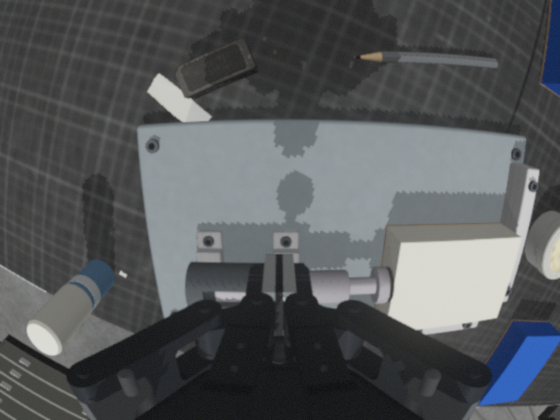

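play_rows --claw '[255,255,255,255,255,255,255,255]' --travel '[[0,0,0.01],[-0.002,0,0.0165],[-0.002,0,0.02],[-0.002,0,0.024],[-0.001,0,0.027],[-0.001,0,0.03],[-0.001,0,0.032],[-0.001,0,0.032]]' --dr '[[0,0,0],[0,0,0],[0,0,0],[0,0,0],[0,0,0],[0,0,0],[0,0,0],[0,0,0]]'

```text
time: 11.55
eef_pos: [0.6045, -0.0855, 0.0824]
tcp_rot: [-0.129, 0.695, 0.129, 0.695]
contact_force: [-0.7, -0.2, 0.5]
opening: -0.0
```

Run:
```python
from h import *
st();d=cam("scene","9");cam("side","9");w=cam("wrist","9");e=load("side9")
a=cv2.resize(d["img"][150:270,270:390],None,fx=3.3,fy=3.3,interpolation=cv2.INTER_CUBIC)
b=cv2.resize(e["img"][180:300,280:400],None,fx=3.3,fy=3.3,interpolation=cv2.INTER_CUBIC)
cv2.imwrite("pics/s9z.png",np.hstack([a,b])[:,:,::-1])
```

```text
t 11.55 jig [[ 14.9 -51.8  82.4]] F jig [-0.72  0.03  0.46] open -0.0 rotcorr [-0.0009  0.0003 -0.0003]
```

View pics/s9z.png

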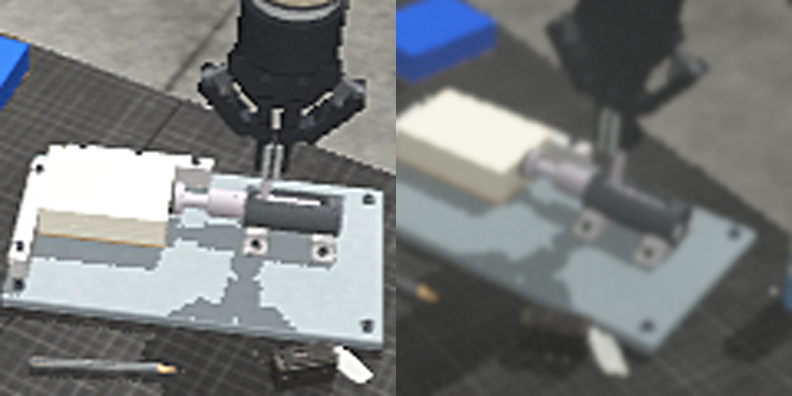

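play_rows --claw '[255,255,255,255,255,255,255,255,255,255,255,255]' --travel '[[0.001,0,0.004],[0.0015,0,0.008],[0.003,0,0.0125],[0.005,0,0.0175],[0.008,0,0.022],[0.0105,0,0.026],[0.0125,0,0.029],[0.0145,0,0.0315],[0.0165,0,0.034],[0.018,0,0.0365],[0.019,0,0.0385],[0.019,0,0.0385]]' --dr '[[0,0,0],[0,0,0],[0,0,0],[0,0,0],[0,0,0],[0,0,0],[0,0,0],[0,0,0],[0,0,0],[0,0,0],[0,0,0],[0,0,0]]'

```text
time: 12.9
eef_pos: [0.6376, -0.0729, 0.064]
tcp_rot: [-0.129, 0.698, 0.13, 0.692]
contact_force: [-11.9, -4.7, 9.7]
opening: -0.0
```

Run:
```python
from h import *
st();d=cam("scene","10");e=cam("side","10")
a=cv2.resize(d["img"][150:270,270:390],None,fx=3.3,fy=3.3,interpolation=cv2.INTER_CUBIC)
b=cv2.resize(e["img"][180:300,280:400],None,fx=3.3,fy=3.3,interpolation=cv2.INTER_CUBIC)
cv2.imwrite("pics/s10z.png",np.hstack([a,b])[:,:,::-1])
```

```text
t 12.9 jig [[ 50.4 -51.9  64. ]] F jig [-12.79  -0.1    9.74] open -0.0 rotcorr [ 0.0003 -0.0089 -0.0022]
```

View pics/s10z.png

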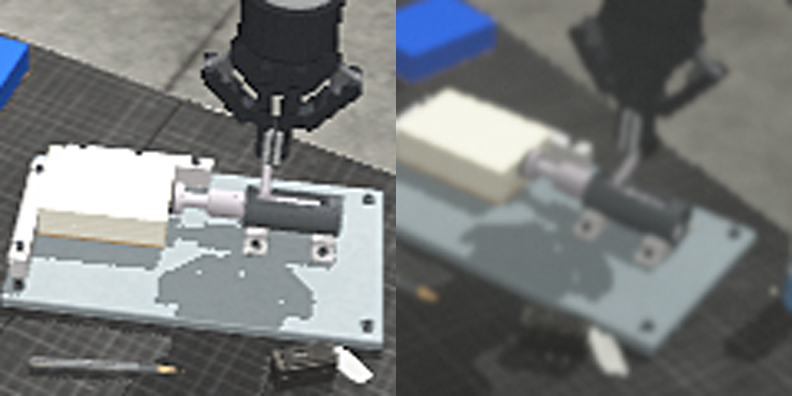

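play_rows --claw '[255,255,255,255,255,255,255,255,255]' --travel '[[0,0,-0.008],[-0.005,0,-0.02],[-0.03,0,-0.04],[-0.06,0.0,-0.07],[-0.1,0,-0.11],[-0.12,0,-0.14],[-0.12,0,-0.14],[-0.12,0,-0.14],[-0.12,0,-0.14]]' --dr '[[0,-0.009,0],[0,-0.009,0],[0,-0.009,0],[0,-0.009,0],[0,-0.009,0],[0,-0.009,0],[0,-0.009,0],[0,-0.009,0],[0,-0.009,0]]'

```text
time: 13.9
eef_pos: [0.5078, -0.1227, 0.1841]
tcp_rot: [-0.128, 0.695, 0.131, 0.695]
contact_force: [0.9, 0.9, -0.4]
opening: -0.001
```

```bash
python3 - <<'E'
from h import *
st();d=cam("scene","11");e=cam("side","11");w=cam("wrist","11")
a=cv2.resize(d["img"][150:270,270:390],None,fx=3.3,fy=3.3,interpolation=cv2.INTER_CUBIC)
b=cv2.resize(e["img"][180:300,280:400],None,fx=3.3,fy=3.3,interpolation=cv2.INTER_CUBIC)
cv2.imwrite("pics/s11z.png",np.hstack([a,b])[:,:,::-1])
E
python3 chk.py 11
```

```text
t 13.9 jig [[-88.7 -51.6 184.1]] F jig [ 1.15  0.55 -0.41] open -0.0 rotcorr [ 0.      0.0003 -0.0033]
scene pad jig [22.4 77. ] [ 75.5 104.7] 0.3
side pad jig [23.7 78.5] [106.7  75.3] 89.3
  knob? [350, 219, 9, 8, 49] [354.4 222.7] [ 63.3 -54.1  66.4]
```

View pics/s11z.png

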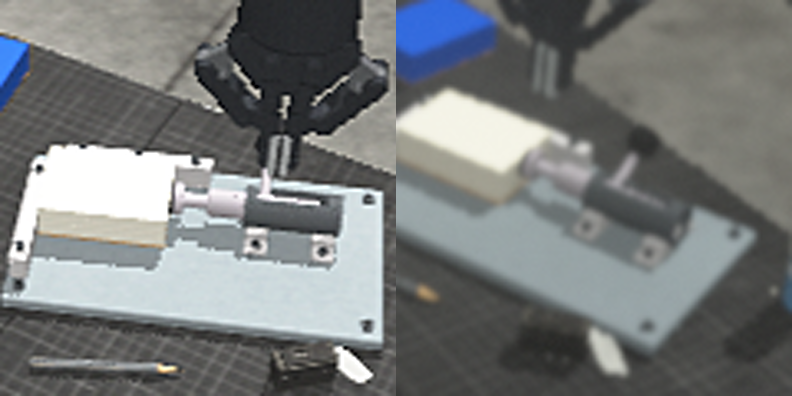

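View pics/wrist11.png

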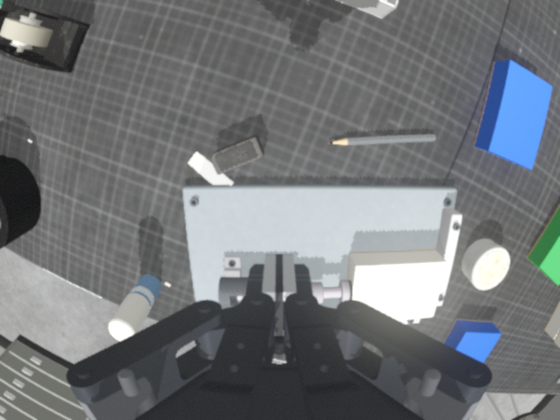

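play_rows --claw '[255,255,255,255,255,255,255,255,255,255,255,255,255]' --travel '[[0,0,0.045],[0,0,0.09],[0,0,0.13],[0,0,0.164],[0,0,0.164],[0.04,0,0.164],[0.08,0,0.164],[0.1,0,0.164],[0.105,0,0.164],[0.109,0,0.164],[0.112,0,0.164],[0.115,0,0.164],[0.115,0,0.164]]' --dr '[[0,0,0],[0,0,0],[0,0,0],[0,0,0],[0,0,0],[0,0,0],[0,0,0],[0,0,0],[0,0,0],[0,0,0],[0,0,0],[0,0,0],[0,0,0]]'

```text
time: 15.35
eef_pos: [0.6615, -0.0639, 0.073]
tcp_rot: [-0.129, 0.695, 0.131, 0.695]
contact_force: [-6.7, -0.1, 9.5]
opening: -0.0
```

Run:
```python
from h import *
st()
```

```text
t 15.35 jig [[ 75.9 -52.1  73. ]] F jig [-6.28  2.34  9.46] open -0.0 rotcorr [ 0.0014 -0.0008 -0.0021]
```

play_rows --claw '[255,255,255,255,255,255,255,255,255,255,255]' --travel '[[-0.01,0,0],[-0.05,0,0],[-0.1,0,0],[-0.13,0,-0.04],[-0.15,0.02,-0.08],[-0.16,0.05,-0.12],[-0.16,0.08,-0.16],[-0.16,0.1,-0.19],[-0.16,0.1,-0.2],[-0.16,0.1,-0.2],[-0.16,0.1,-0.2]]' --dr '[[0,0,0],[0,0,0],[0,0,0],[0,0,0],[0,0,0],[0,0,0],[0,0,0],[0,0,0],[0,0,0],[0,0,0],[0,0,0]]'

```text
time: 16.45
eef_pos: [0.4405, -0.0437, 0.2348]
tcp_rot: [-0.13, 0.694, 0.13, 0.696]
contact_force: [0.5, -0.2, -0.7]
opening: 0.001
```

```bash
python3 - <<'E'
from h import *
st();cam("scene","12");cam("side","12");w=cam("wrist","12")
cv2.imwrite("pics/w12z.png",cv2.resize(w["img"][130:390,80:480],None,fx=2,fy=2,interpolation=cv2.INTER_CUBIC)[:,:,::-1])
E
python3 chk.py 12
```

```text
t 16.45 jig [[-123.    46.2  234.8]] F jig [ 0.36 -0.39 -0.68] open 0.0 rotcorr [0.0008 0.002  0.    ]
scene pad jig [22.4 77. ] [ 75.5 104.7] 0.3
  knob? [348, 189, 9, 10, 65] [351.9 193.5] [ 64.2 -52.8  66.8]
side pad jig [23.9 78.5] [106.7  74.8] 89.2
  knob? [351, 219, 9, 9, 50] [354.8 222.9] [ 63.5 -55.2  66.1]
knob jig [[ 68.7 -52.9  62.6]]
```

View pics/w12z.png

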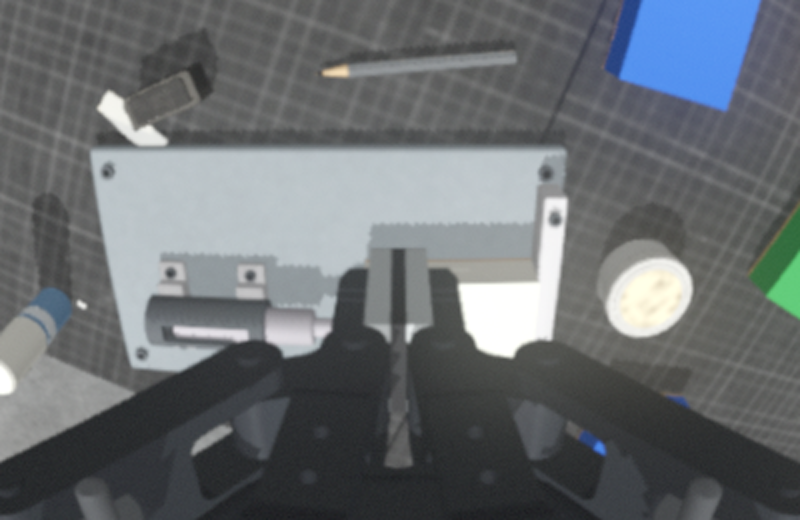

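View pics/scene12.png

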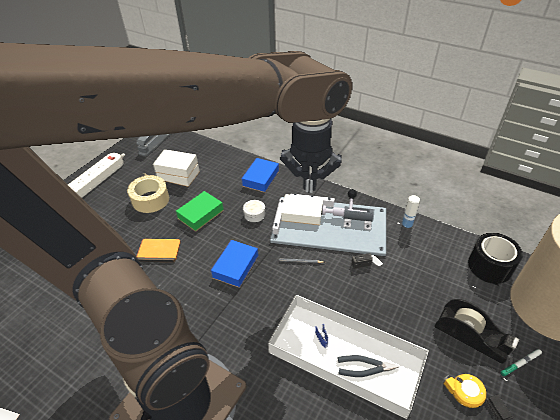

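The pad meets the stop bar at zoomed pixel (540,275), the knob is leaning fully over, and the other things are where they were.

```bash
python3 -c "
from plant import ctrl
print(ctrl.sign_off())"
```

```text
the job is handed in; nothing more can be done
None
```

The memo block is registered against the fence and end stop and locked, and I handed the job in at about 16.5 s with the arm clear. I pushed the block flat to the fence with two fingers, pushed the knob along its slot to the end, then pushed it over into the notch and pressed it down from above.

**Last checks that agreed:**
- **Block:** it is square within about 1° of the jig. Its x did not change after it was pushed to the fence, and it meets the stop bar in the wrist view.
- **Bolt end:** the push on the knob rose to about 18 N with almost no further movement, so the bolt was at the end of its slot.
- **Knob lean:** the finger met the ball top at z 73 mm with about 9.5 N, where 73.9 is expected for the full lean.
- **Other things:** they look undisturbed in the pictures.

**Checks that disagreed:**
- **Block position:** the cameras put it at x 22–24 and y 77–78.5, against the nominal 25 and 79.5.
- **Knob position:** the last two-view fix read x 69, y −53, z 62.6, against about 73, −49.5 and 61.4.

The block's offsets and the knob's y and z are within about 3.5 mm, and its x is 4 mm off. I put these down to my camera-based jig frame and the knob's shading rather than a real gap. I did not measure the bolt's travel directly.

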